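# Point out the cup missed in pouring and call the pourer

## Task

Every candle cup on the bench but one has been poured: hold the fingertips two to three centimetres above the middle of the mouth of the empty white cup with orange bands (not its wax-filled twin) for two seconds, to point it out from above. Then press the green call button all the way down with the fingertips, let it come up again and finish clear of everything. Touch or move none of the cups, the tin or the bowl, point at none of the others on the way (cross well above them), and leave the red button and its box alone.

Things in the scene. Friction and masses are not known exactly. Their poses are not given: they have to be found in the camera images.
- empty_cup: the cup to point at: white ceramic, two orange bands round it (the upper one takes in the rim), EMPTY (white floor visible deep inside), 70 mm in diameter and 90 mm high, loose on the table; origin at the centre of its underside, z up; wall 3 mm
- empty_cup_rim (a point): centre of the mouth of the empty cup, level with its rim, 90 mm above the table
- orange_full: its twin: white with the same two orange bands, but filled with cream-yellow wax up to 14 mm below the rim; 70 mm in diameter and 90 mm high, loose on the table; origin at the centre of its underside, z up
- blue_full: white cup with two dark blue bands, filled with wax; 70 mm in diameter and 90 mm high, loose on the table; origin at the centre of its underside, z up
- white_full: plain white cup filled with wax; 70 mm in diameter and 90 mm high, loose on the table; origin at the centre of its underside, z up
- green_full: green glass cup filled with wax; 70 mm in diameter and 90 mm high, loose on the table; origin at the centre of its underside, z up
- tin: round bellied steel candle tin with a lid and a small knob, 76 mm in diameter, 65 mm high, loose; origin at the centre of its underside. It and the five cups stand in two rows of three, in any order
- bowl: grey-white marbled bowl, 130 mm in diameter at the rim, 55 mm high, loose, beyond the cups; origin at the centre of its underside
- green_box: grey box 70 x 70 x 40 mm fixed to the table, with the green call button in the middle of its top; origin at the centre of its underside, z up
- green_top (a point): centre of the top face of the green button (40 mm in diameter), 62 mm above the table when not pressed; moves down with the button
- green (a joint): travel of the green button in m: 0 up, 0.006 fully down; a spring returns it; it starts to move at about 1.5 N and is fully down at 5 N
- red_box: a second, equal box with the red button, at least 90 mm from the green one (middle to middle); the two may be swapped; leave it alone
- red (a joint): travel of the red button in m, 0 up; leave it at 0
There are look-alikes about, which are no part of the job. What is shaped like the white_full but pink or turquoise is not meant.

How it is judged (in metres and radians):
On the way, in this order (a step that is already met when the one before it is completed fails the run):
1. the fingertips dwell just above the middle of the empty cup's mouth (within 25 mm sideways, roughly 3 to 60 mm above the rim) for 1.5 s (horizontal distance between the grasp point and empty_cup_rim below 0.025 m and z of the grasp point in the frame of empty_cup_rim between 0.022 and 0.08 m), for 1.5 s.
2. the green button is pressed by the fingertips to at least 4.5 of its 6 mm (value of joint green above 0.0045 m and contact force between the fingers and green_box above 0.5 N).
At the end, for the whole second after the job is handed in: the green button is up again (under 1.5 mm), the red one is up, and all cups, the tin and the bowl stand upright and at rest within 8 mm of where they began (value of joint each of green, red below 0.0015 m and distance of each of empty_cup, orange_full, blue_full, white_full, green_full, tin, bowl from where it was at the start of the episode below 0.008 m and angle between each of empty_cup, orange_full, blue_full, white_full, green_full, tin, bowl's own z axis and vertical below 0.1 rad and linear speed of each of empty_cup, orange_full, blue_full, white_full, green_full, tin, bowl below 0.02 m/s); the robot touches nothing.
It fails at once if a cup, the tin or the bowl is touched by the robot (contact force between any of the fingers, the arm and empty_cup above 0.5 N or contact force between any of the fingers, the arm and orange_full above 0.5 N or contact force between any of the fingers, the arm and blue_full above 0.5 N or contact force between any of the fingers, the arm and white_full above 0.5 N or contact force between any of the fingers, the arm and green_full above 0.5 N or contact force between any of the fingers, the arm and tin above 0.5 N or contact force between any of the fingers, the arm and bowl above 0.5 N).
It fails at once if a cup, the tin or the bowl is lifted or shifted by more than 8 mm (distance of any of empty_cup, orange_full, blue_full, white_full, green_full, tin, bowl from where it was at the start of the episode above 0.008 m).
It fails at once if another vessel is pointed at: the fingertips come within about 35 mm above its top, less than 25 mm from its middle ((horizontal distance between the grasp point and orange_full below 0.025 m and z of the grasp point in the frame of orange_full below 0.145 m) or (horizontal distance between the grasp point and blue_full below 0.025 m and z of the grasp point in the frame of blue_full below 0.145 m) or (horizontal distance between the grasp point and white_full below 0.025 m and z of the grasp point in the frame of white_full below 0.145 m) or (horizontal distance between the grasp point and green_full below 0.025 m and z of the grasp point in the frame of green_full below 0.145 m) or (horizontal distance between the grasp point and tin below 0.025 m and z of the grasp point in the frame of tin below 0.12 m) or (horizontal distance between the grasp point and bowl below 0.025 m and z of the grasp point in the frame of bowl below 0.11 m)).
It fails at once if the red button is pressed or its box touched (value of joint red above 0.002 m or contact force between any of the fingers, the arm and red_box above 0.5 N).
It also fails if it takes over 48 s, if anything falls off the work surface, if the arm or the gripper's body presses on something with over 40 N, if the wrist force passes 120 N, or if a joint passes its speed limit or range.

## Robot

A 6-joint arm with a two-finger parallel gripper is mounted at the origin on the work surface. World frame = base frame: x ahead of the robot, y to its left, z up, the work surface at z = 0. Lengths are in mm, angles in rad, forces in N, time in s.
With the tool pointing down it reaches from about 275 to 825 mm from the base axis. Payload 4.9 kg.
Tool frame: the origin (TCP) lies midway between the tips of the shut fingers; the grasp point (between the pads) lies 19 mm behind it; z points along the fingers, x is the direction in which the jaws open and shut, and the axes are right-handed (so a half turn about z gives the same grasp; the last joint's range is limited). The gripper opens to 85 mm and grips with 20 to 120 N. Pads are 22 mm wide; open, the fingers measure 114 mm over their backs; the gripper's body (76 mm by 85 mm) begins 54 mm behind the grasp point. The pads swing forward as they close: fully open they stand 13 mm farther back than shut.
Start: joints at [-1.351, 0.326, -0.193, 1.052, 0, 1.437], TCP at [190.568, -515.948, 231.281] pointing down, gripper open.
Joint ranges: [-2.65, 2.65], [-0.97, 1.79], [-1.3, 1.35], [-1.93, 2.1], [-1.47, 1.37], [-3.14, 3.14]. Speed limits (rad/s): [2.57, 2.57, 3.14, 3.14, 3.14, 3.14].

## Interface

Orientations are given as a rotation vector (axis times angle).
In Python, from station import manip, get_image, get_calibration gives the robot as it stands. The module is installed in compiled form; this text tells all that it offers.
- The arm moves only by the shell command python3 -m crank 'ROWS' [OPENING] [FORCE]. ROWS is JSON, one flat list of numbers, 4 for each row, row after row: the shift along the world's x, y, z in cm, then the turn about the world's z in rad. In form: [x, y, z, turn, x, y, z, turn, ...]. A call has 1 to 8 rows; each row shifts and turns the pose as measured when the row begins; what a row does not reach is not made up. A row lasts 1/12 s, in which the tool goes at most 41.7 mm and 7.16 degrees, less where a joint would pass 70% of its speed; a pose out of reach is approached as far as the arm can. A call with a gripper value outside its range is refused whole. OPENING is the opening, from -1 (shut) to 1 (fully open), set as the call begins (- or left out, the last holds). The fingers move at their own pace and stop on an object; FORCE is the grip in N (left out, the last holds). Time passes only in rows, so rows that do not move let the fingers close. It gives the time, the measured TCP pose, the force and the opening at its end, in the units of the state.
- manip.sense(): the state, without advancing time (a new reading comes with each control period).
- get_image(name): name is "scene" or "top" or "wrist"; returns the picture (400x640x3 uint8, red, green, blue); there is no depth.
- get_calibration(name): a dict with "fx", "fy", "cx", "cy" (pixels), "pose" (4x4, takes a point from camera to world coordinates); the wrist camera has in their place "T_tool_cam" (4x4, takes a point from camera to tool coordinates, whose origin is the TCP and whose axes are the tool frame's). Camera axes: x right, y down, z forward; pixel columns grow to the right and rows downward; lengths in mm; the calibration is good to about 2 mm. A picture is of the moment at which its call begins: read the wrist's pose just before it. get_calibration takes no time and is no camera call.
- manip.sign_off(): hands the job in, once; it reports no verdict.
The state is a dict: "clock": time; "joint_positions": joint angles; "qvel": joint speeds; "effort": joint torques, N m; "ee_pos": TCP position; "orientation": TCP orientation; "force": force on the tool from outside, world axes, zero at the start; "ft_torque": the same for the moment, N m; "gripper_width": opening from 0.0 (shut) to 1.0 (fully open).
Only numpy, scipy, OpenCV 4.12 (cv2) and the standard library are available. Lean on these libraries where they do the work, as an engineer would, in place of code of your own. Each camera call takes 0.05 s, during which the arm holds its last target.

## Working session

There is one attempt and no reset: what is moved stays moved. The work goes in short steps, Python scripts to look and compute and a shell command to move; the robot and the scene stay as the last step left them, time stands still between calls to the robot, and variables do not carry over. Pictures are saved under pics/ and viewed, and the job is handed in when it is done.

```bash
mkdir -p pics; python3 - <<'E'
from station import manip,get_image,get_calibration
import cv2
for n in ["scene","top"]:
    im=get_image(n); cv2.imwrite(f"pics/{n}0.png",im[:,:,::-1])
    c=get_calibration(n); print(n,c)
print(manip.sense())
E
```

```text
scene {'fx': 391.8737049694709, 'fy': 391.8737049694709, 'cx': 323.4671023351449, 'cy': 200.13118786963332, 'pose': array([[ 5.40290849e-01,  7.04608351e-01, -4.60013990e-01,
         1.03526308e+03],
       [ 8.41448125e-01, -4.47761270e-01,  3.02448175e-01,
        -2.65185071e+02],
       [ 7.13106155e-03, -5.50487890e-01, -8.34812692e-01,
         9.59861981e+02],
       [ 0.00000000e+00,  0.00000000e+00,  0.00000000e+00,
         1.00000000e+00]])}
top {'fx': 380.7360624966412, 'fy': 380.7360624966412, 'cx': 319.99649665408646, 'cy': 201.63007945875262, 'pose': array([[-1.36160689e-03, -9.94070322e-01,  1.08730590e-01,
         4.95219302e+02],
       [-9.99958787e-01,  3.77507124e-04, -9.07088006e-03,
         5.75586459e+01],
       [ 8.97604609e-03, -1.08738460e-01, -9.94029868e-01,
         9.58059138e+02],
       [ 0.00000000e+00,  0.00000000e+00,  0.00000000e+00,
         1.00000000e+00]])}
{'clock': 0.1, 'joint_positions': array([-1.35120167e+00,  3.26882000e-01, -1.93487264e-01,  1.05199805e+00,
       -3.68583562e-05,  1.43660626e+00]), 'qvel': array([ 0.00024576, -0.00237433,  0.00435095,  0.00035463, -0.00041286,
        0.00044305]), 'effort': array([ 7.69850958e-04, -4.44239509e+01,  2.63038069e+01,  7.81796349e-03,
       -1.14734366e-04, -9.20017129e-06]), 'ee_pos': array([ 190.43786711, -515.41924226,  230.57219099]), 'orientation': array([-2.57683658e+00,  1.79527449e+00,  1.85637214e-03]), 'force': array([-0.07953383,  0.09535605,  0.44171748]), 'ft_torque': array([ 0.01751007, -0.00204346, -0.00553628]), 'gripper_width': 1.003976119932192}
```

View pics/scene0.png

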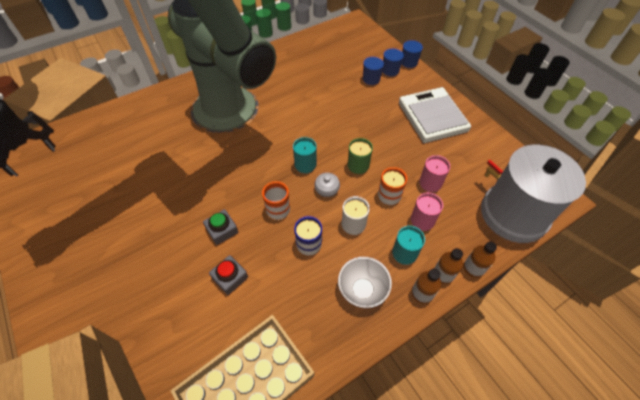

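View pics/top0.png

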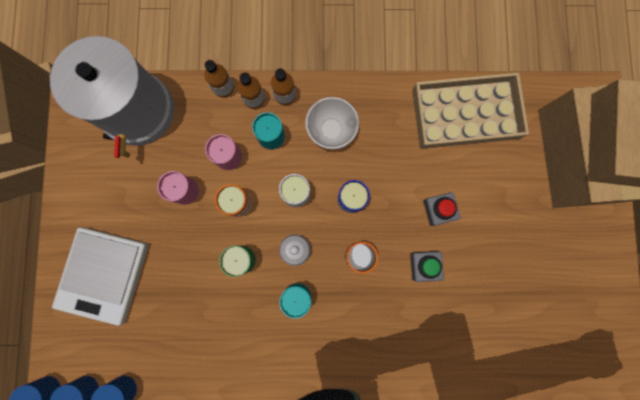

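The scene and top views agree. Candidates for the empty cup:
- **Orange-banded cup, white inside:** top (361,257), scene (276,200). This is my choice.
- **Orange-banded twin with wax:** top (232,200), scene (393,184).
- **Plain white, filled:** top (295,190).
- **Blue-banded, filled:** top (354,196).
- **Turquoise and pink look-alikes:** not meant.

The green button is at top (431,267), scene (218,222), and the red one at top (446,208), scene (227,270).

Next I'll check the choice in a close crop and measure it.

```bash
cat > h.py <<'E'
import numpy as np,cv2
from station import get_calibration
C={n:get_calibration(n) for n in("scene","top")}
def ray(n,u,v):
    c=C[n];d=c["pose"][:3,:3]@np.array([(u-c["cx"])/c["fx"],(v-c["cy"])/c["fy"],1.]);return c["pose"][:3,3],d/np.linalg.norm(d)
def plane(n,u,v,z):
    o,d=ray(n,u,v);return (o+d*(z-o[2])/d[2])[:2]
def tri(a,b):
    o1,d1=ray("scene",*a);o2,d2=ray("top",*b)
    s=np.linalg.lstsq(np.c_[d1,-d2],o2-o1,rcond=None)[0]
    p,q=o1+s[0]*d1,o2+s[1]*d2
    return (p+q)/2,np.linalg.norm(p-q)
E
python3 - <<'E'
from h import *
ims={n:cv2.imread(f"pics/{n}0.png") for n in("scene","top")}
def mask(n,lo,hi,box):
    x0,y0,x1,y1=box
    h=cv2.cvtColor(ims[n],cv2.COLOR_BGR2HSV)
    m=cv2.inRange(h,np.array(lo),np.array(hi));k=np.zeros_like(m);k[y0:y1,x0:x1]=m[y0:y1,x0:x1];return k
for nm,lo,hi,bs,bt in [("green",(45,120,60),(75,255,255),(200,205,240,240),(410,250,450,285)),("red",(0,200,120),(4,255,255),(205,250,250,290),(425,190,465,225))]:
    r=[]
    for n,b in(("scene",bs),("top",bt)):
        m=mask(n,lo,hi,b);y,x=np.nonzero(m);r.append((x.mean(),y.mean()));print(nm,n,r[-1],len(x),x.min(),x.max(),y.min(),y.max())
    print(tri(*r))
a=ims["top"][170:290,200:460];b=ims["scene"][160:260,190:430]
cv2.imwrite("pics/crop1.png",np.vstack([cv2.resize(a,(780,360),interpolation=2),cv2.resize(b,(780,325)[:2],interpolation=2)])[:600] if 0 else cv2.resize(a,(780,360),interpolation=2))
cv2.imwrite("pics/crop2.png",cv2.resize(b,None,fx=3.3,fy=3.3,interpolation=2))
E
```

```text
green scene (np.float64(217.40804597701148), np.float64(219.79310344827587)) 174 210 225 213 226
green top (np.float64(430.91764705882355), np.float64(266.7647058823529)) 255 422 439 258 275
(array([ 440.02446073, -210.36457375,   58.22711535]), np.float64(0.7912897708891741))
red scene (np.float64(225.36138613861385), np.float64(268.490099009901)) 202 217 233 261 276
red top (np.float64(446.3349753694581), np.float64(207.4039408866995)) 203 439 454 200 215
(array([ 579.38019603, -251.55945685,   59.17054226]), np.float64(0.9895097035033099))
```

View pics/crop1.png

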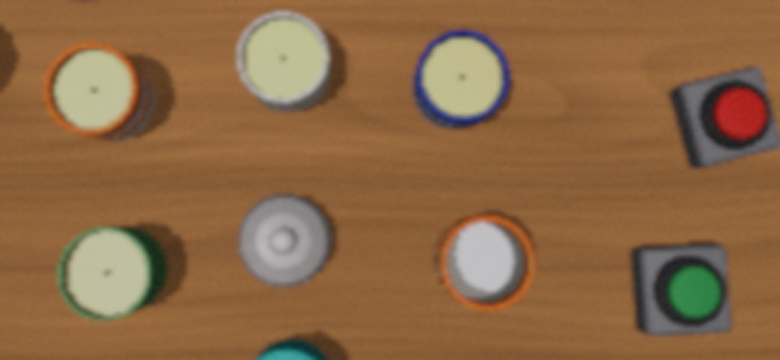

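View pics/crop2.png

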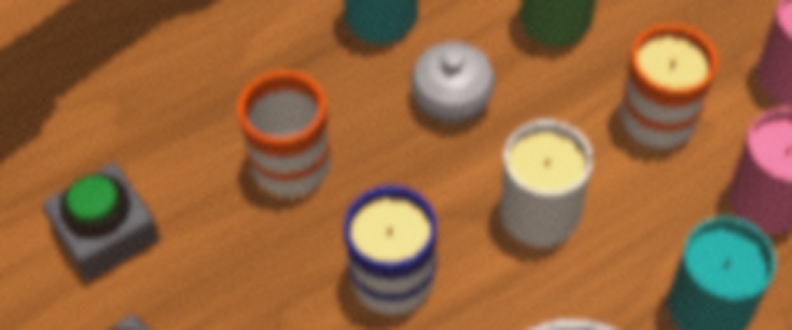

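The crops settle it. The cup at top (362,257) / scene (276,193) has orange bands and shows a grey-white floor deep inside with no wick. Its twin at top (231,200) shows wax and a wick.

```bash
python3 - <<'E'
from h import *
im=cv2.imread("pics/top0.png");h=cv2.cvtColor(im,cv2.COLOR_BGR2HSV)
m=cv2.inRange(h,np.array((3,190,150)),np.array((12,255,255)))
k=np.zeros_like(m);k[235:280,340:385]=m[235:280,340:385]
c=np.vstack(cv2.findContours(k,cv2.RETR_EXTERNAL,2)[0]);t=cv2.fitEllipse(cv2.convexHull(c));print("top ell",t)
im=cv2.imread("pics/scene0.png");h=cv2.cvtColor(im,cv2.COLOR_BGR2HSV)
print("crop est",tri((275.8,193),(362.3,257.3)), "top ell",tri((275.8,193),t[0]))
for n,z,p in [("empty",90,t[0]),("orange",90,(230.7,200)),("white",90,(294.5,189.5)),("blue",90,(354,196)),("greenfull",90,(235.5,260.5)),("tin",65,(294.5,250)),("turq",90,(296,300)),("bowl",55,(332,122)),("green",62,(431,266.8)),("red",62,(446,207.4))]: print(n,plane("top",*p,z).round(1))
E
```

```text
top ell ((361.9024658203125, 256.8082275390625), (30.495853424072266, 30.74058723449707), 88.86736297607422)
crop est (array([463.96912481, -45.43504326,  85.0050528 ]), np.float64(2.197645661874457)) top ell (array([464.75576336, -45.04566511,  85.60989109]), np.float64(0.8741424136892618))
empty [464.7 -44.9]
orange [594.  254.1]
white [618.3 108.3]
blue [603.2 -28.6]
greenfull [456.9 240. ]
tin [479.7 108.9]
turq [369.6 103.4]
bowl [789.7  19.7]
green [ 440.4 -209.1]
red [ 579.4 -249.3]
```

```bash
python3 -m crank '[1.0,1.7,0,0,1.9,3.2,0,0,1.9,3.2,0,0,1.9,3.2,0,0,1.9,3.2,0,0,1.9,3.2,0,0,1.9,3.2,0,0,1.0,1.7,0,0]' -1 20; python3 -c "
from station import manip;print(manip.sense()['joint_positions'])"
```

```text
clock: 0.77
ee_pos: [323.8, -282.6, 226.5]
orientation: [-2.565, 1.81, 0.008]
force: [0.7, -0.4, 0.2]
gripper_width: 0.003
[-8.90294739e-01  1.11251952e-01 -4.84038510e-01  9.81329420e-01
  9.72610749e-04  1.90932600e+00]
```

```bash
python3 -m crank '[1.0,1.7,0,0,1.9,3.2,0,0,1.9,3.2,0,0,1.9,3.2,0,0,1.9,3.2,0,0,1.9,3.2,0,0,1.9,3.2,0,0,1.0,1.7,0,0]'; python3 -c "
from station import manip,get_image,get_calibration;print(manip.sense()['joint_positions'])
import cv2;cv2.imwrite('pics/w1.png',get_image('wrist')[:,:,::-1]);print(get_calibration('wrist'))"
```

```text
clock: 1.43
ee_pos: [460.8, -43.0, 225.4]
orientation: [-2.564, 1.812, 0.011]
force: [-0.6, -1.2, -0.5]
gripper_width: 0.001
[-0.25589231  0.1735403  -0.41257961  0.99025224  0.00458327  2.54515178]
{'fx': 283.14362375514486, 'fy': 283.14362375514486, 'cx': 323.3506478589741, 'cy': 200.9428160827108, 'T_tool_cam': array([[ 9.99999724e-01, -7.40311895e-04,  6.36018847e-05,
        -3.72995181e-01],
       [ 6.94821697e-04,  9.62008155e-01,  2.73019827e-01,
        -6.86400319e+01],
       [-2.63305358e-04, -2.73019708e-01,  9.62008404e-01,
        -1.41437931e+02],
       [ 0.00000000e+00,  0.00000000e+00,  0.00000000e+00,
         1.00000000e+00]])}
```

View pics/w1.png

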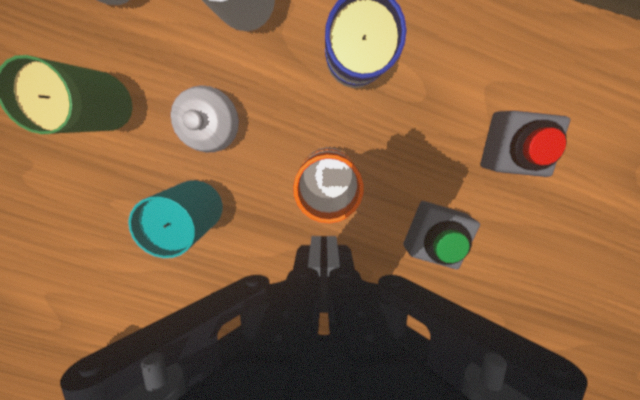

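The wrist view shows the cup under the fingers, empty with a white floor, its rim centred at about (328,187). The green button is at (451,246). I'll check both positions from this second viewpoint.

```bash
cat > w.py <<'E'
from h import *
from station import manip
import sys
from scipy.spatial.transform import Rotation as R
def wray(s,u,v):
    c=get_calibration("wrist");T=c["T_tool_cam"];Rw=R.from_rotvec(s["orientation"]).as_matrix()
    d=Rw@T[:3,:3]@np.array([(u-c["cx"])/c["fx"],(v-c["cy"])/c["fy"],1.]);return s["ee_pos"]+Rw@T[:3,3],d/np.linalg.norm(d)
def wp(s,u,v,z):
    o,d=wray(s,u,v);return (o+d*(z-o[2])/d[2])[:2]
def tri2(a,b):
    (o1,d1),(o2,d2)=a,b
    s=np.linalg.lstsq(np.c_[d1,-d2],o2-o1,rcond=None)[0];p,q=o1+s[0]*d1,o2+s[1]*d2
    return ((p+q)/2).round(1),np.linalg.norm(p-q).round(2)
E
python3 - <<'E'
from w import *
s=manip.sense();print(s["ee_pos"],R.from_rotvec(s["orientation"]).as_matrix()[:,2])
h=cv2.cvtColor(cv2.imread("pics/w1.png"),cv2.COLOR_BGR2HSV)
m=cv2.inRange(h,np.array((3,200,150)),np.array((11,255,255)));k=m*0;k[150:226,290:367]=m[150:226,290:367]
e=cv2.fitEllipse(cv2.convexHull(np.vstack(cv2.findContours(k,0,2)[0])));print(e)
m=cv2.inRange(h,np.array((45,120,80)),np.array((75,255,255)));k=m*0;k[220:275,420:480]=m[220:275,420:480]
g=cv2.fitEllipse(cv2.convexHull(np.vstack(cv2.findContours(k,0,2)[0])));print(g)
print("cup",wp(s,*e[0],90),tri2(wray(s,*e[0]),ray("top",361.9,256.8)),tri2(wray(s,*e[0]),ray("scene",275.8,193)))
print("green",wp(s,*g[0],62),tri2(wray(s,*g[0]),ray("top",430.9,266.8)),tri2(wray(s,*g[0]),ray("scene",217.4,219.8)))
E
```

```text
[461.79922373 -41.36272621 225.34806355] [-0.00337087  0.00765163 -0.99996504]
((328.71319580078125, 188.30392456054688), (65.7308120727539, 69.29354095458984), 16.88555335998535)
((451.6454772949219, 246.95489501953125), (29.95209312438965, 34.422271728515625), 66.65621948242188)
cup [466.12116211 -43.96733157] (array([464.6, -45.1,  83.3]), np.float64(1.13)) (array([465. , -44.5,  85.4]), np.float64(0.34))
green [ 442.28094076 -205.66597924] (array([ 439.7, -211.6,   52.4]), np.float64(0.22)) (array([ 439.6, -210.1,   56.1]), np.float64(2.31))
```

All views agree on the cup at (465,-44.5), with its rim at about 85–90 mm. I'll descend to a TCP height of about 115.

```bash
python3 -m crank '[0.3,-0.3,-1.5,0,0,0,-2,0,0,0,-2,0,0,0,-2,0,0,0,-1.5,0,0,0,-1,0,0,0,-0.5,0,0,0,0,0]'; python3 -c "
from station import manip,get_image
s=manip.sense();print(s['ee_pos'],s['clock'])
import cv2;cv2.imwrite('pics/w2.png',get_image('wrist')[:,:,::-1]);cv2.imwrite('pics/s2.png',get_image('scene')[:,:,::-1])"
```

```text
clock: 2.15
ee_pos: [464.1, -41.4, 114.9]
orientation: [-2.573, 1.797, 0.013]
force: [0.3, 1.4, -0.1]
gripper_width: -0.004
[464.07128626 -41.43198089 114.880431  ] 2.15
```

View pics/w2.png

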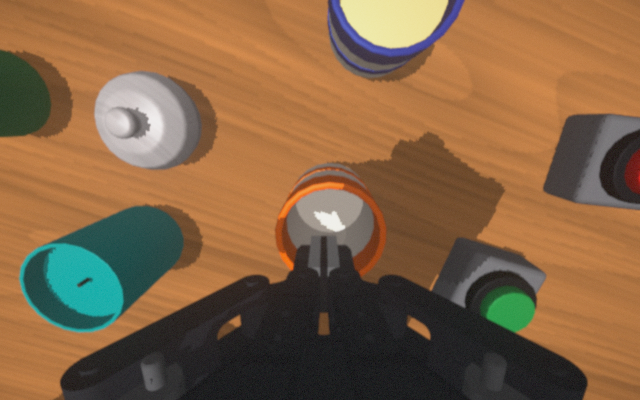

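View pics/s2.png

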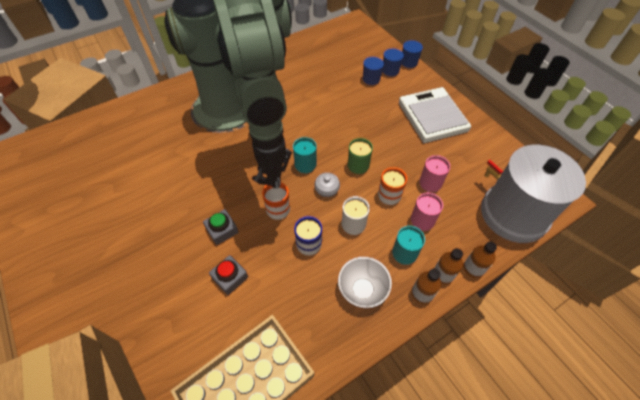

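The fingertips are just above the middle of the cup's mouth: the wrist picture has the rim centred at about (331,231) and the tips at (324,240). The twin is far away. I'll dwell here.

```bash
python3 -m crank '[0,-0.3,0,0,0,0,0,0,0,0,0,0,0,0,0,0,0,0,0,0,0,0,0,0,0,0,0,0,0,0,0,0]'; python3 -m crank '[0,0,0,0,0,0,0,0,0,0,0,0,0,0,0,0,0,0,0,0,0,0,0,0,0,0,0,0,0,0,0,0]'
```

```text
clock: 2.92
ee_pos: [468.0, -46.0, 119.9]
orientation: [-2.57, 1.796, -0.001]
force: [-0.0, 0.3, -0.5]
gripper_width: 0.002
clock: 3.58
ee_pos: [467.7, -45.8, 119.7]
orientation: [-2.57, 1.795, 0.0]
force: [0.1, -0.2, -1.1]
gripper_width: 0.004
```

```bash
python3 -m crank '[-0.3,0,-0.5,0,0,0,0,0,0,0,0,0,0,0,0,0,0,0,0,0,0,0,0,0,0,0,0,0,0,0,0,0]'; python3 -m crank '[0,0,0,0,0,0,0,0,0,0,0,0,0,0,0,0,0,0,0,0,0,0,0,0,0,0,0,0,0,0,0,0]'; python3 -m crank '[0,0,0,0,0,0,0,0,0,0,0,0,0,0,0,0,0,0,0,0,0,0,0,0,0,0,0,0,0,0,0,0]'
```

```text
clock: 4.25
ee_pos: [464.2, -45.8, 114.0]
orientation: [-2.57, 1.796, 0.001]
force: [0.4, 0.4, 0.0]
gripper_width: 0.002
clock: 4.92
ee_pos: [464.4, -45.8, 114.2]
orientation: [-2.57, 1.796, 0.0]
force: [0.5, -0.3, -0.2]
gripper_width: 0.004
clock: 5.58
ee_pos: [464.4, -45.8, 114.1]
orientation: [-2.57, 1.796, 0.0]
force: [-0.5, 0.5, 0.4]
gripper_width: -0.001
```

More than 2 s of dwell, within 3 mm of centre. Next I'll rise and cross to the green button.

```bash
python3 -m crank '[0,0,2,0,0,0,2,0,0,0,2,0,-0.2,-1.5,1,0,-0.5,-3.3,0,0,-0.5,-3.3,0,0,-0.5,-3.3,0,0,-0.4,-3,0,0]';python3 -m crank '[-0.1,-1,0,0,0,0,0,0,0,0,0,0]'; python3 -c "
from station import manip,get_image
s=manip.sense();print(s['ee_pos'],s['clock'])
import cv2;cv2.imwrite('pics/w3.png',get_image('wrist')[:,:,::-1])"
```

```text
clock: 6.25
ee_pos: [441.9, -189.3, 187.9]
orientation: [-2.581, 1.778, 0.002]
force: [0.7, -0.1, -0.4]
gripper_width: -0.001
clock: 6.5
ee_pos: [440.5, -205.2, 188.1]
orientation: [-2.574, 1.79, -0.002]
force: [-0.5, 1.0, -0.4]
gripper_width: -0.002
[ 440.45890248 -205.15735844  188.09738865] 6.5
```

View pics/w3.png

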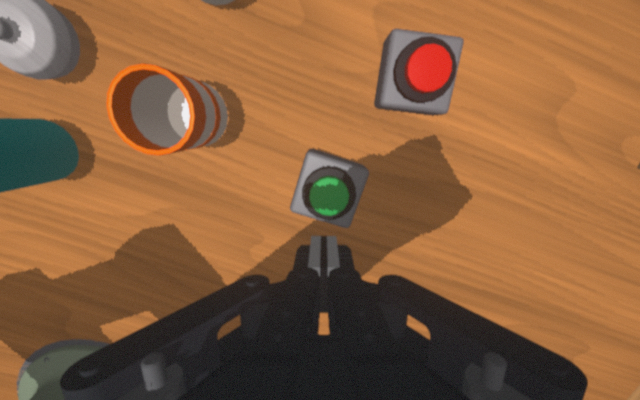

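```bash
python3 - <<'E'
from w import *
s=manip.sense()
h=cv2.cvtColor(cv2.imread("pics/w3.png"),cv2.COLOR_BGR2HSV)
m=cv2.inRange(h,np.array((45,120,40)),np.array((80,255,255)));k=m*0;k[160:230,290:370]=m[160:230,290:370]
g=cv2.fitEllipse(cv2.convexHull(np.vstack(cv2.findContours(k,0,2)[0])));print(g)
print(wp(s,*g[0],62),wp(s,*g[0],57),tri2(wray(s,*g[0]),ray("top",430.9,266.8)))
E
```

```text
((328.8829650878906, 195.84170532226562), (37.71792221069336, 38.26403045654297), 13.569234848022461)
[ 440.81328672 -209.63172143] [ 439.63209298 -210.16587351] (array([ 440.1, -209.9,   58.6]), np.float64(0.21))
```

The picture shows the green button at (329,196), with the red one well clear at (430,68). The button works out at (440,-210), top at about 60 mm. I'll descend to about 75 mm.

```bash
python3 -m crank '[0,-0.4,-1.5,0,0,0,-2.2,0,0,0,-2.2,0,0,0,-2.2,0,0,0,-1.5,0,0,0,-0.8,0,0,0,0,0,0,0,0,0]'; python3 -m crank '[0,0,0,0]'
```

```text
clock: 7.22
ee_pos: [442.5, -197.1, 81.4]
orientation: [-2.586, 1.766, -0.001]
force: [-0.7, -0.1, 0.6]
gripper_width: -0.001
clock: 7.3
ee_pos: [442.8, -196.5, 81.8]
orientation: [-2.587, 1.765, -0.001]
force: [-0.3, -0.5, 0.7]
gripper_width: -0.0
```

The residual motion of the rows drifted y by 13 mm. I'll correct that while still above the button.

```bash
python3 -m crank '[-0.2,-0.7,0,0,0,-0.4,0,0,0,0,0,0,0,0,0,0]'; python3 -m crank '[0,0,0,0,0,0,0,0]'
```

```text
clock: 7.63
ee_pos: [442.9, -209.7, 85.1]
orientation: [-2.588, 1.764, -0.01]
force: [-0.1, -0.3, -0.0]
gripper_width: 0.005
clock: 7.8
ee_pos: [443.4, -210.6, 85.8]
orientation: [-2.587, 1.765, -0.013]
force: [0.1, 0.6, -0.9]
gripper_width: -0.001
```

```bash
python3 -m crank '[-0.2,0,-0.8,0,0,0,-0.6,0,0,0,-0.3,0,0,0,0,0]'; python3 -m crank '[0,0,0,0,0,0,0,0]'
```

```text
clock: 8.13
ee_pos: [441.0, -210.7, 67.2]
orientation: [-2.587, 1.766, -0.014]
force: [0.2, -0.3, -0.5]
gripper_width: 0.002
clock: 8.3
ee_pos: [440.4, -210.1, 66.3]
orientation: [-2.587, 1.765, -0.011]
force: [0.9, 0.2, -0.1]
gripper_width: 0.002
```

Centred, about 4 mm above the button. Now small downward steps while watching the force.

```bash
python3 -m crank '[0,0,-0.3,0,0,0,-0.1,0,0,0,0,0]'; python3 -m crank '[0,0,-0.3,0,0,0,-0.1,0]';  python3 -m crank '[0,0,-0.3,0]'
```

```text
clock: 8.55
ee_pos: [440.6, -210.2, 62.1]
orientation: [-2.587, 1.765, -0.011]
force: [-0.0, -0.5, 1.1]
gripper_width: -0.0
clock: 8.72
ee_pos: [440.8, -210.3, 58.3]
orientation: [-2.587, 1.765, -0.012]
force: [-0.8, 0.7, 4.1]
gripper_width: 0.002
clock: 8.8
ee_pos: [440.8, -210.3, 55.7]
orientation: [-2.587, 1.765, -0.012]
force: [-4.2, 1.9, 24.0]
gripper_width: -0.0
```

Bottomed out: 6 mm of travel and 24 N, well over the 5 N needed. Now I'll lift.

```bash
python3 -m crank '[0,0,0.5,0,0,0,1,0,0,0,2,0,0,0,2.5,0,0,0,2.5,0,0,0,2.5,0,0,0,1.5,0,0,0,0,0]'; python3 -m crank '[0,0,0,0,0,0,0,0,0,0,0,0,0,0,0,0]'; python3 -c "
from station import manip,get_image
s=manip.sense();print(s['ee_pos'],s['clock'],abs(s['qvel']).max())
import cv2
for n in('wrist','scene','top'):cv2.imwrite('pics/'+n+'4.png',get_image(n)[:,:,::-1])
"
```

```text
clock: 9.47
ee_pos: [439.4, -209.2, 186.4]
orientation: [-2.587, 1.765, -0.009]
force: [0.6, -0.6, -0.6]
gripper_width: -0.003
clock: 9.8
ee_pos: [438.9, -208.9, 185.1]
orientation: [-2.587, 1.765, -0.008]
force: [-0.9, 0.2, 0.9]
gripper_width: 0.006
[ 438.92309162 -208.87546319  185.12321744] 9.8 0.01782449433054032
```

View pics/wrist4.png

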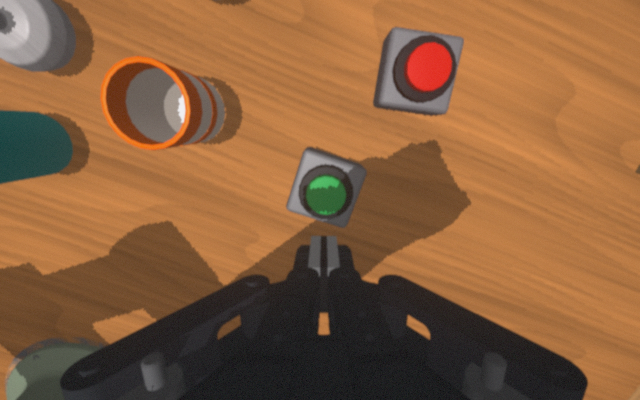

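View pics/scene4.png

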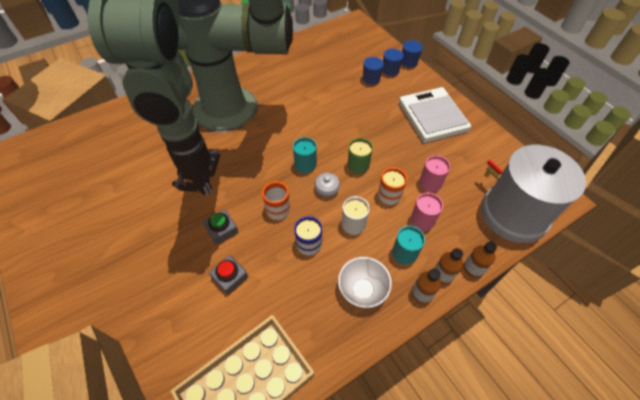

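The wrist picture shows the green button (326,195) looking the same as before the press, so it is up, and the red one (430,66) is undisturbed. In the scene picture the cups, tin and bowl sit at their first pixels, and the arm is clear at 185 mm. I'll hand it in.

```bash
python3 -c "
from station import manip
print(manip.sign_off())"
```

```text
the job is handed in; nothing more can be done
None
```

I pointed out the empty orange-banded cup, pressed the green button and lifted clear. The job is handed in, at about 10 s of the 48 s allowed.

- **Pointing:** I held the shut fingertips over the cup, found at (465, -45) mm, for over 3 s. They were within about 4 mm of the middle sideways. Their height was about 24–30 mm above the rim (TCP z 114–120 mm), drifting between the two because of residual motion. The TCP stayed on the robot's side of the other vessels.
- **Pressing:** The fingers first met the green button at 62 mm and reached bottom at 55.7 mm with 24 N, against the 5 N needed for full travel. I then lifted to 185 mm.
- **Last checks:** In the last pictures the green button looks as it did before the press, and the red button, cups, tin and bowl have not visibly moved. I compared these by eye and did not measure them again. The force at the end was about zero.
- **Disagreements:** Triangulation put the cup's rim at 83–86 mm and the button top at 52–59 mm, lower than the 90 and 62 mm in the text. The contact height agreed with 62 mm. Above the button the arm drifted about 13 mm in y, and I corrected that before pressing.

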